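# Close the flattening press with the pin wrench

### The arm

A 6-joint arm with a two-finger parallel gripper is mounted at the origin on the work surface. World frame = base frame: x ahead of the robot, y to its left, z up, the work surface at z = 0. Lengths are in m, angles in degrees, forces in N, time in s.
With the tool pointing down it reaches from about 0.25 to 0.725 m from the base axis. Payload 9.7 kg.
Tool frame: the origin (TCP) lies between the finger pads; the fingertips stand 25 mm ahead of it and the grasp point (between the pads) lies 6 mm ahead of it; z points along the fingers, y is the line along which they close (so a half turn about z gives the same grasp; the last joint's range is limited). The gripper opens to 85 mm and grips with 20 to 120 N. Pads are 22 mm wide; open, the fingers measure 114 mm over their backs; the gripper's body (76 mm by 85 mm) begins 54 mm behind the grasp point. The pads swing forward as they close: fully open they stand 13 mm farther back than shut.
Start: joints at [-70.646, 4.979, 10.078, 95.1, 0, 90], TCP at [0.182, -0.519, 0.256] pointing down, gripper open.
Joint ranges: [-179.16, 179.16], [-48.56, 103.87], [-65.8, 70.77], [-126.05, 130.52], [-82.76, 87.17], [-180, 180]. Speed limits (degrees/s): [127.2, 127.2, 147.25, 180, 180, 180].

### API

Orientations are given as [roll, pitch, yaw] about the fixed x, y, z axes, in that order (R = Rz(yaw) Ry(pitch) Rx(roll)).
In Python, from workcell import bot gives the robot as it stands.
- The arm moves only by the shell command python3 drive.py 'ROWS' [FORCE]. ROWS is 1 to 5 rows, parted by semicolons, with the numbers parted by commas; each row has 5 numbers: dx, dy, dz in mm, then a turn about the tool's z in units of 4 degrees, then the finger opening in m; each row is the pose to reach, as a shift and turn from the pose commanded when the command began, along the tool's axes at that moment; what a row does not reach only later rows make up. A row lasts 1/12 s, in which the tool goes at most 0.0417 m and 7.16 degrees, less where a joint would pass 70% of its speed; a pose out of reach is approached as far as the arm can. The fingers move at their own pace and stop on an object; FORCE is the grip in N (left out, the last holds). Time passes only in rows, so rows that do not move let the fingers close. It prints the time, the measured TCP pose, the force, the opening and the grip force at its end. Input that does not fit is refused with a message, and nothing moves.
- bot.get_obs(): the state, without advancing time (a new reading comes with each control period).
- bot.camera(name): name is "scene" or "top"; returns the picture (480x640x3 uint8, blue, green, red); there is no depth.
- bot.camera_info(name): a dict with "mtx" (3x3 intrinsics, pixels), "extrinsics" (4x4, takes a point from camera to world coordinates). Camera axes: x right, y down, z forward; pixel columns grow to the right and rows downward; lengths in m; the calibration is good to about 2 mm. A picture is of the moment at which its call begins. camera_info takes no time and is no camera call.
- bot.job_done(): hands the job in; it is judged then, once.
The state is a dict: "time": time; "q": joint angles; "qd": joint speeds; "joint_efforts": joint torques, N m; "ee_pos": TCP position; "tcp_rot": TCP orientation; "wrist_force": force on the tool from outside, world axes, zero at the start; "torque": the same for the moment, N m; "opening": finger opening in m; "grasp_force": force on a finger pad.
Only numpy, scipy, OpenCV 4.12 (cv2) and the standard library are available. Lean on these libraries where they do the work, as an engineer would, in place of code of your own. Each camera call takes 0.05 s, during which the arm holds its last target. There are 200 camera calls.

### The job

The print flattening press is still open: take the blue-handled pin wrench from the grey mat, drop its two pins over the brass nut between the press's blue cheeks, and turn the nut clockwise (seen from above) until its red pointer is at the green mark. The cheeks leave room for only a short swing, so lift the wrench off, swing it back and set it down again for the next stroke. Turn the nut with the wrench only, keep the gripper off the press, leave the orange socket wrench alone, and at the end lay the pin wrench back down where you found it.

Things in the scene. Friction and masses are not known exactly. Their poses are not given: they have to be found in the camera images.
- pin_wrench: Pin wrench, about 0.3 kg, lying on a 3 mm grey mat. Blue grip 24 wide, 26 high, from its x = -65 to -200 mm: hold across it near x = -130. Steel bar 22 wide (z 18 to 26) from grip to x = +43. Two 10 mm steel pins point down from the bar at x = +32 and -32 (brass dots above them), z 18 to 0. Origin: midway between the pins, at the level of pin tips and grip underside. x from grip to head, z up.
- socket_wrench: The other wrench on the mat, not needed: orange grip of the same size, round dark steel head 52 mm across. Origin under the head's centre, x from grip to head. Roughly parallel to the pin wrench, 110 to 210 mm beside it; which of the two lies on the left varies.
- press: Grey and blue press, fixed. Origin at table height on the upright axis of its brass nut; handle goes out along its -x (towards the robot). Base 25 mm high, x -60 to 240, y -125 to 125. Blue cheeks 80 high, at y 72 to 86 (x -60 to 60) and y -75 to -89 (x -45 to 60): the seated handle can swing from 50 degrees anticlockwise to 42 clockwise of -x. Boards behind (x over 67) 71 high.
- clamp_nut (a joint): Turning of the nut, rad: 0 = red pointer at the green mark (100 degrees clockwise from the press's -x, on base and cheek top), starts -1.95 to -1.54, grows clockwise (from above). Friction 0.2 N m; it stays where left. Six 9 mm wide lugs, one under the pointer: with the nut at q they lie q + 40, 100, 160.. degrees clockwise from -x, handle over a gap: at q + 10 + 60 k degrees.
- nut_top (a point): Centre of the top of the nut, 63 mm above the table, at the height of the lug tops. Lugs 22 high reach 42 mm from the axis, hub radius 12; flange below. The wrench's pins drop into two gaps facing each other: seated, the bar lies on the lugs, the wrench origin is 18 mm below this point, and the handle has about 12 degrees of play each way before the pins push a lug. Lift it 21 mm to clear.

How it is judged:
By the outcome, as a careful person would: the job done as asked, in the order asked, and still so for the second after the job is handed in, with the robot touching nothing.
It also fails if it takes over 54 s, if anything falls off the work surface, if the arm or the gripper's body presses on something with over 40 N, if the wrist force passes 120 N, or if a joint passes its speed limit or range.

## Working session

There is one attempt and no reset: what is moved stays moved. The work goes in short steps, Python scripts to look and compute and a shell command to move; the robot and the scene stay as the last step left them, time stands still between calls to the robot, and variables do not carry over. Pictures are saved under pics/ and viewed, at most 10 in all, crops included, and the job is handed in when it is done.

```bash
ls; mkdir -p pics; python3 - <<'E'
from workcell import bot
import cv2, numpy as np
for n in("scene","top"):
    im=bot.camera(n); cv2.imwrite(f"pics/{n}0.png",im)
    i=bot.camera_info(n); print(n,np.round(i["mtx"],1).tolist(),np.round(i["extrinsics"],3).tolist())
o=bot.get_obs();print({k:np.round(v,3).tolist() for k,v in o.items()})
E
```

```text
drive.py
pics
workcell.py
scene [[610.0, 0.0, 311.5], [0.0, 610.0, 237.4], [0.0, 0.0, 1.0]] [[0.24, 0.685, -0.688, 1.194], [0.971, -0.157, 0.182, -0.206], [0.016, -0.711, -0.703, 0.676], [0.0, 0.0, 0.0, 1.0]]
top [[533.1, 0.0, 315.7], [0.0, 533.1, 238.3], [0.0, 0.0, 1.0]] [[-0.025, -0.983, 0.182, 0.438], [-1.0, 0.028, 0.012, -0.072], [-0.017, -0.182, -0.983, 0.925], [0.0, 0.0, 0.0, 1.0]]
{'time': 0.1, 'q': [-70.646, 5.007, 10.039, 95.098, -0.001, 89.999], 'qd': [-0.022, -0.056, 0.168, 0.137, 0.024, -0.014], 'joint_efforts': [-0.001, -52.156, 46.565, 0.016, -0.0, -0.0], 'ee_pos': [0.182, -0.519, 0.256], 'tcp_rot': [-179.934, 0.001, 19.355], 'wrist_force': [0.362, -0.651, -0.179], 'torque': [-0.038, 0.024, 0.027], 'grasp_force': 0.0, 'opening': 0.085}
```
View pics/top0.png

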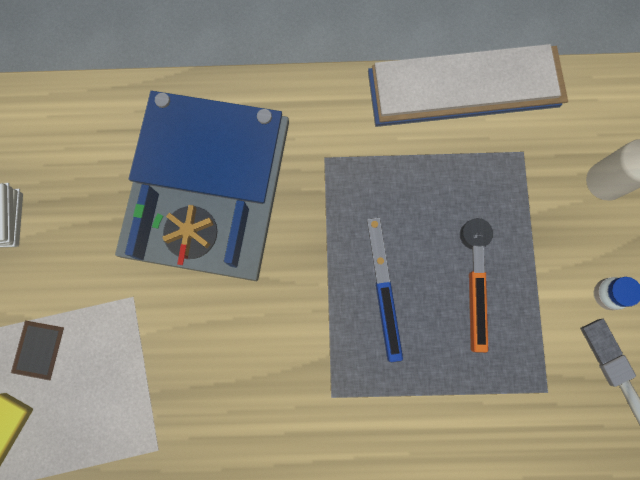

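View pics/scene0.png

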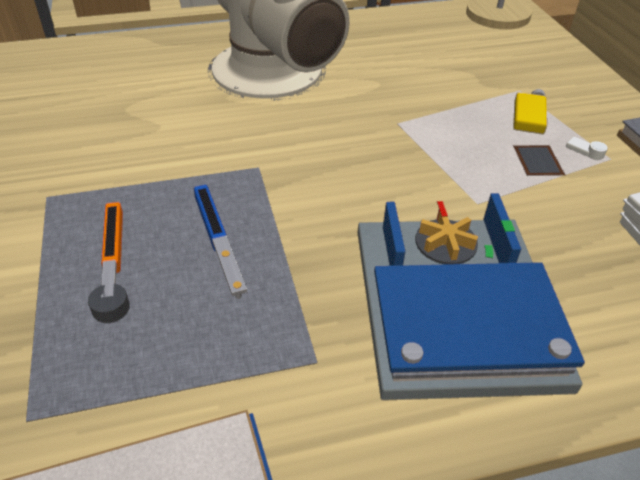

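The top view shows the pin wrench with brass dots near (375,224) and (381,261) and its blue grip running down to (394,358). The nut is near (189,231) with its red pointer at (182,255), and the green marks are at (139,211) and (158,221). The orange wrench is to the right at x≈480. The scene view agrees.

```bash
cat > h.py <<'E'
from workcell import bot
import cv2, numpy as np
def ray(n,uv,z):
    i=bot.camera_info(n);E=i["extrinsics"];E=np.array(E);uv=np.atleast_2d(uv).astype(float)
    d=np.c_[uv,np.ones(len(uv))]@np.linalg.inv(i["mtx"]).T@E[:3,:3].T
    return E[:3,3]+d*((z-E[2,3])/d[:,2:])
def blobs(m,amin=8):
    n,l,s,c=cv2.connectedComponentsWithStats(m.astype(np.uint8))
    return [(int(s[k,4]),c[k].round(1),s[k,:4].tolist()) for k in range(1,n) if s[k,4]>=amin]
def masks(im):
    h=cv2.cvtColor(im,cv2.COLOR_BGR2HSV).astype(int);H,S,V=h[...,0],h[...,1],h[...,2]
    return dict(blue=(abs(H-112)<14)&(S>120)&(V>60),red=((H<6)|(H>172))&(S>150)&(V>80),
      green=(abs(H-65)<20)&(S>120)&(V>70),brass=(H>12)&(H<26)&(S>125)&(V>110))
E
python3 - <<'E'
from h import *
for n in("scene","top"):
    im=cv2.imread(f"pics/{n}0.png")
    for k,m in masks(im).items():
        print(n,k,[b for b in blobs(m) if not(k=='brass' and b[0]>3000)])
    cv2.imwrite(f"pics/{n}z.png",cv2.resize(im[190:290,110:410] if n=="top" else im[180:300,190:530],None,fx=2.3,fy=2.3,interpolation=cv2.INTER_CUBIC))
E
```

```text
scene blue [(532, array([208.3, 212.3]), [194, 185, 32, 57]), (20312, array([470.6, 307.7]), [375, 194, 209, 178]), (176, array([260.5, 448.1]), [250, 414, 21, 66])]
scene red [(75, array([441.9, 208.6]), [438, 202, 9, 14])]
scene green [(114, array([507. , 225.3]), [501, 220, 13, 12]), (81, array([488.8, 250.7]), [485, 245, 8, 13])]
scene brass [(563, array([527.9, 115.5]), [514, 93, 33, 40]), (499, array([113.7, 233.6]), [103, 203, 19, 63]), (1327, array([448.1, 234.3]), [420, 216, 57, 44]), (29, array([225.2, 253.1]), [222, 251, 7, 5]), (9, array([117.9, 268.4]), [117, 267, 3, 4]), (33, array([236.8, 284.3]), [234, 282, 7, 6])]
top blue [(9, array([370.8,  72. ]), [370, 69, 3, 7]), (11886, array([206. , 147.5]), [130, 91, 151, 111]), (138, array([143. , 194.2]), [138, 185, 11, 20]), (479, array([234. , 230.7]), [225, 200, 20, 63]), (241, array([132.8, 235.2]), [126, 217, 15, 38]), (753, array([624.6, 291.3]), [609, 277, 31, 29]), (636, array([388.7, 323.1]), [377, 282, 26, 80])]
top red [(108, array([181.6, 254. ]), [178, 244, 8, 21])]
top green [(98, array([138.6, 210.6]), [134, 204, 10, 14]), (76, array([157.1, 220.5]), [153, 214, 10, 14])]
top brass [(629, array([186.9, 228. ]), [164, 205, 47, 41]), (27, array([374.4, 223.7]), [372, 221, 6, 6]), (25, array([380.2, 260.2]), [378, 258, 6, 5]), (52, array([478.3, 275.6]), [474, 273, 11, 10]), (150, array([477.5, 327.9]), [474, 285, 13, 67]), (144, array([ 12.9, 424.7]), [0, 394, 27, 65])]
```

View pics/topz.png

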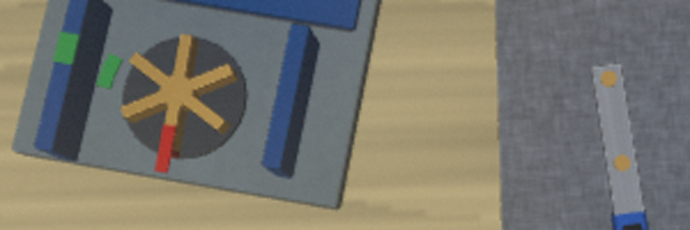

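The crop shows the six lugs crossing at about full-image pixel (188,230.6). The pointer leads down-left to (181,262), and the green marks are left and slightly above. Both brass dots on the wrench are clear.

```bash
python3 - <<'E'
from h import *
def pr(*a):print(*[np.round(x,4).tolist() if not isinstance(x,str) else x for x in a])
for n,d1,d2 in(("top",(374.4,223.7),(380.2,260.2)),("scene",(236.8,284.3),(225.2,253.1))):
    h=ray(n,d1,.029)[0];g=ray(n,d2,.029)[0];v=h-g
    pr(n,"pin mid",(h+g)/2,"len",np.linalg.norm(v),"yaw",np.degrees(np.arctan2(v[1],v[0])))
    m=masks(cv2.imread(f"pics/{n}0.png"))
    b=m["blue"];l=cv2.connectedComponents(b.astype(np.uint8))[1]
    k=l[323,389-9:389+9].max() if n=="top" else l[212,200:216].max()
    ys,xs=np.where(l==k);P=ray(n,np.c_[xs,ys],.027)[:,:2]
    e=P@(v[:2]/np.linalg.norm(v));pr(" grip centroid",P.mean(0),"span",[np.percentile(e,1),np.percentile(e,99)], "origin along",((h+g)/2)[:2]@(v[:2]/np.linalg.norm(v)))
    # nut: brass+red blob near nut
    u=m["brass"]|m["red"]
    box=(150,240,195,285) if n=="top" else (415,480,195,265)
    ys,xs=np.where(u[box[2]:box[3],box[0]:box[1]]);uv=np.c_[xs+box[0],ys+box[2]]
    P=ray(n,uv,.063)[:,:2];pr(" brass+red minrect centre",cv2.minAreaRect(P.astype(np.float32))[0])
    bl=[q for q in zip(*np.where(m["brass"][box[2]:box[3],box[0]:box[1]]))]
    Pb=ray(n,[(x+box[0],y+box[2]) for y,x in bl],.063)[:,:2];c,r=cv2.minEnclosingCircle(Pb.astype(np.float32));pr(" brass circle",c,r)
    r=m["red"];ys,xs=np.where(r);R=ray(n,(xs.mean(),ys.mean()),.063)[0]
    G=[ray(n,q,z)[0] for q,z in zip([(138.6,210.6),(157.1,220.5)] if n=="top" else [(507,225.3),(488.8,250.7)],(.08,.025))]
    pr(" red",R," greens",*G)
t=ray("top",(188,230.6),.063)[0];pr("nut top",t)
for q,z in(((117,257),.025),((257,279),.025),((287,118),.025)):pr(ray("top",q,z)[0])
E
```

```text
top pin mid [0.5951, -0.1665, 0.029] len 0.0638 yaw 6.2524
 grip centroid [0.4584, -0.1792] span [0.3745, 0.5028] origin along 0.5735
 brass+red minrect centre [0.6173, 0.1538]
 brass circle [0.6197, 0.1508] 0.0416
 red [0.5779, 0.1588, 0.063]  greens [0.649, 0.2263, 0.08] [0.6442, 0.2129, 0.025]
scene pin mid [0.5961, -0.1662, 0.029] len 0.064 yaw 6.4126
 grip centroid [0.467, -0.1829] span [0.3768, 0.5024] origin along 0.5738
 brass+red minrect centre [0.6271, 0.1493]
 brass circle [0.6323, 0.1483] 0.0496
 red [0.5781, 0.1592, 0.063]  greens [0.6493, 0.2265, 0.08] [0.6436, 0.2141, 0.025]
nut top [0.6168, 0.1489, 0.063]
[0.582, 0.2801, 0.025]
[0.5376, 0.0396, 0.025]
[0.8258, -0.0157, 0.025]
```

View pics/scenez.png

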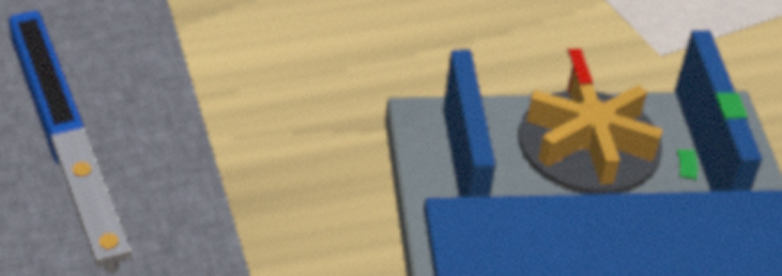

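The scene crop confirms the layout: nut centre near full-image pixel (449.6,231), with the pointer towards the robot. My estimates are nut ≈ (0.618, 0.149), press yaw ≈ −10.6° and pointer ≈ 3.6° clockwise of −x. Next I approach the wrench.

Careful with the scale: shifts go in mm and turns go in units of 4 degrees. That gives: 0.17 m is 170, 0.136 m is 136, 13 degrees is 3.25.

```bash
cat >> h.py <<'E'
def to(x,y,z,yaw):
    """tool-frame shift and turn from the measured pose to a target pose"""
    o=bot.get_obs();p=o["ee_pos"];a=np.radians(o["tcp_rot"][2]);d=np.array([x,y,z])-p
    t=(o["tcp_rot"][2]-yaw+180)%360-180
    print("t %.2f p %s rpy %s q6 %.1f -> row %.4f %.4f %.4f turn %.2f"%(o["time"],np.round(p,4),np.round(o["tcp_rot"],2),o["q"][5],d[0]*np.cos(a)+d[1]*np.sin(a),d[0]*np.sin(a)-d[1]*np.cos(a),-d[2],t))
E
python3 drive.py '34,-20,12,0.65,0.06;68,-40,24,1.3,0.06;102,-60,36,1.95,0.06;136,-80,48,2.6,0.06;170,-100,60,3.25,0.06' 60
python3 - <<'E'
from h import *
print(ray("scene",(449.6,230.9),.063))
print(np.round(bot.get_obs()["q"],1))
to(.4664,-.1807,.09,6.3)
E
```

```text
time: 0.52
ee_pos: [0.3101, -0.3666, 0.1954]
tcp_rot: [-180.0, 0.0, 6.2]
wrist_force: [1.3, -1.5, -0.8]
opening: 0.0599
grasp_force: 0.0
[[0.6259148  0.15140461 0.063     ]]
[-49.8  -5.4  -7.   88.4   0.  124. ]
t 0.52 p [ 0.3101 -0.3666  0.1954] rpy [-1.7999e+02  1.0000e-02  6.1900e+00] q6 124.0 -> row 0.1754 -0.1680 0.1054 turn -0.11
```

Scaled: 0.125 m is 125, -0.12 m is -120, -35 degrees is -8.75.

```bash
python3 drive.py '25,-24,10,-1.75,0.06;50,-48,20,-3.5,0.06;75,-72,30,-5.25,0.06;100,-96,40,-7,0.06;125,-120,50,-8.75,0.06' >/dev/null
python3 drive.py '0,0,0,-1.75,0.06;0,0,0,-3.5,0.06;0,0,0,-5.25,0.06;0,0,0,-7,0.06;0,0,0,-8.75,0.06' >/dev/null
python3 drive.py '0,0,0,-1.75,0.06;0,0,0,-3.5,0.06;0,0,0,-5.25,0.06;0,0,0,-7,0.06;0,0,0,-8.75,0.06' >/dev/null
python3 drive.py '0,0,0,-1.75,0.06;0,0,0,-3.5,0.06;0,0,0,-5.25,0.06;0,0,0,-7,0.06;0,0,0,-8.75,0.06'
python3 - <<'E'
from h import *
print(np.round(bot.get_obs()["q"],1))
to(.4664,-.1807,.06,-173.7)
E
```

```text
time: 2.18
ee_pos: [0.4203, -0.235, 0.1459]
tcp_rot: [-180.0, -0.0, 146.7]
wrist_force: [-0.3, -0.4, 1.1]
opening: 0.06
grasp_force: 0.0
[-29.2  -5.1 -12.2  83.   -0.    4.1]
t 2.18 p [ 0.4203 -0.235   0.1459] rpy [-1.800e+02 -4.000e-02  1.467e+02] q6 4.1 -> row -0.0087 0.0707 0.0859 turn -39.60
```

```bash
python3 drive.py '-2,14,12,-1.75,0.06;-4,28,24,-3.5,0.06;-6,42,36,-5.25,0.06;-7.5,56,48,-7,0.06;-8.7,70.7,60,-8.75,0.06'
python3 - <<'E'
from h import *
to(.4664,-.1807,.032,-173.7)
E
```

```text
time: 2.6
ee_pos: [0.467, -0.1806, 0.0854]
tcp_rot: [180.0, -0.0, -178.3]
wrist_force: [-0.2, 0.8, -0.4]
opening: 0.0597
grasp_force: 0.0
t 2.60 p [ 0.467  -0.1806  0.0854] rpy [ 1.7999e+02 -3.0000e-02 -1.7831e+02] q6 -22.8 -> row 0.0006 -0.0001 0.0534 turn -4.61
```

Descend, check contact, then close.

Scaled: 0.0534 m is 53.4, 0.05 m is 50, -4.6 degrees is -1.15.

```bash
python3 drive.py '0.6,0,20,-1.15,0.05;0.6,0,40,-1.15,0.05;0.6,0,50,-1.15,0.05;0.6,0,53.4,-1.15,0.05;0.6,0,53.4,-1.15,0.05'
python3 - <<'E'
from h import *
cv2.imwrite("pics/top1.png",bot.camera("top")[150:400,250:550]); to(.4664,-.1807,.032,-173.7)
E
```

```text
time: 3.02
ee_pos: [0.4658, -0.181, 0.0323]
tcp_rot: [180.0, -0.1, -174.1]
wrist_force: [-0.4, -0.4, 0.3]
opening: 0.0501
grasp_force: 0.0
t 3.07 p [ 0.4663 -0.1813  0.0333] rpy [ 180.     -0.   -174.08] q6 -27.2 -> row -0.0001 0.0005 0.0013 turn -0.38
```

View pics/top1.png

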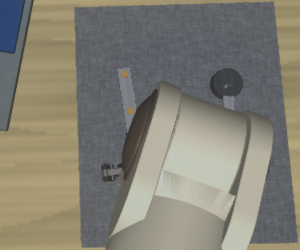

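The crop shows the gripper straddling the blue grip, with one finger visible at (110,172). The head and both dots, (125,73) and (131,110), are undisturbed. Close and lift.

```bash
python3 drive.py '0,0,0,0,0.01;0,0,0,0,0.01;0,0,0,0,0.01;0,0,0,0,0.01;0,0,0,0,0.01' 90
python3 drive.py '0,0,0,0,0.01;0,0,-30,0,0.01;0,0,-60,0,0.01;0,0,-90,0,0.01;0,0,-90,0,0.01'
python3 - <<'E'
from h import *
im=bot.camera("top");m=masks(im)["brass"];print([b for b in blobs(m) if b[0]<100 and 300<b[1][0]<420])
im=bot.camera("scene");cv2.imwrite("pics/scene2.png",im[150:350,100:350]);m=masks(im)["brass"];print([b for b in blobs(m) if b[0]<100 and 150<b[1][0]<300])
to(.4664,-.1807,.122,-173.7)
E
```

```text
time: 3.48
ee_pos: [0.467, -0.1815, 0.0344]
tcp_rot: [-179.9, 0.1, -174.1]
wrist_force: [-2.4, -0.0, 5.8]
opening: 0.0218
grasp_force: 89.4
time: 3.9
ee_pos: [0.4684, -0.182, 0.1292]
tcp_rot: [-179.8, 0.4, -174.1]
wrist_force: [0.8, -1.1, -2.7]
opening: 0.0216
grasp_force: 89.3
[(32, array([381.2, 209.7]), [378, 207, 7, 6]), (33, array([387.5, 250.2]), [385, 247, 6, 7])]
[(30, array([218.7, 206.9]), [215, 205, 8, 5]), (37, array([230.6, 238.2]), [227, 236, 8, 6])]
t 4.00 p [ 0.4669 -0.1814  0.124 ] rpy [-1.7994e+02  1.2000e-01 -1.7405e+02] q6 -27.2 -> row 0.0004 0.0007 0.0020 turn -0.35
```

View pics/scene2.png

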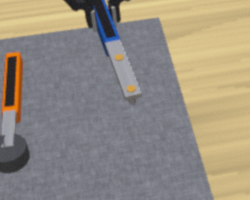

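The scene crop shows the wrench level in the gripper, clear of the mat. The orange wrench hasn't moved.

```bash
cat >> h.py <<'E'
def tri(uvt,uvs):
    P=[]
    for n,uv in(("top",uvt),("scene",uvs)):
        i=bot.camera_info(n);P.append(np.array(i["mtx"])@np.linalg.inv(i["extrinsics"])[:3])
    X=cv2.triangulatePoints(P[0],P[1],np.array(uvt,float).reshape(2,1),np.array(uvs,float).reshape(2,1))[:,0]
    return X[:3]/X[3]
def wrench(h,g):
    o=bot.get_obs();a=np.radians(o["tcp_rot"][2]);m=(h+g)/2;v=h-g;d=m-o["ee_pos"]
    y=np.degrees(np.arctan2(v[1],v[0]))
    print("mid",m.round(4),"len %.4f yaw %.2f tilt %.2f"%(np.linalg.norm(v),y,np.degrees(np.arcsin(v[2]/np.linalg.norm(v)))),
     "in tool %.4f %.4f %.4f yaw-toolyaw %.2f"%(d[0]*np.cos(a)+d[1]*np.sin(a),d[0]*np.sin(a)-d[1]*np.cos(a),-d[2],y-o["tcp_rot"][2]))
E
python3 - <<'E'
from h import *
wrench(tri((381.2,209.7),(230.6,238.2)),tri((387.5,250.2),(218.7,206.9)))
print("dots before",tri((374.4,223.7),(236.8,284.3)),tri((380.2,260.2),(225.2,253.1)))
print("nut",tri((188,230.6),(449.6,230.9)), "green",tri((138.6,210.6),(507,225.3)),tri((157.1,220.5),(488.8,250.7)))
# ring of lug ends: red
print("red",tri((181.6,254),(441.9,208.6)))
# flange circle (dark) centre in the views via ellipse fit, plane height unknown ->triangulate
im=cv2.imread("pics/top0.png");h=cv2.cvtColor(im,cv2.COLOR_BGR2HSV)
for n,b in(("top",(150,225,195,270)),("scene",(405,490,205,275))):
    im=cv2.imread(f"pics/{n}0.png");V=cv2.cvtColor(im,cv2.COLOR_BGR2HSV)
    c=im[b[2]:b[3],b[0]:b[1]];dark=((c.max(2)<85)&(c.max(2).astype(int)-c.min(2)<30)).astype(np.uint8)
    print(n,[x for x in blobs(dark,15)])
E
```

```text
mid [ 0.5974 -0.168   0.1213] len 0.0639 yaw 5.99 tilt 0.10 in tool -0.1313 -0.0002 0.0027 yaw-toolyaw 180.05
dots before [ 0.62706777 -0.16277087  0.02810899] [ 0.56356557 -0.16983898  0.02830538]
nut [0.61924509 0.15339496 0.05577497] green [0.64914359 0.22652697 0.07977672] [0.64421772 0.21318842 0.02565332]
red [0.57802304 0.1590419  0.06295491]
top [(168, array([ 2.5, 12. ]), [0, 0, 9, 36]), (721, array([52.5, 39.8]), [38, 11, 30, 53]), (138, array([30.8, 18.7]), [23, 12, 15, 16]), (137, array([19.6, 32.1]), [13, 24, 16, 16]), (148, array([24.4, 51.1]), [16, 43, 16, 18])]
scene [(626, array([37.5, 47.2]), [11, 28, 60, 31])]
```

```bash
python3 - <<'E'
from h import *
a=ray("top",(190.9,206.5),.063)[0];b=ray("top",(180.9,263.9),.063)[0];v=a-b;print("lug line yaw",np.degrees(np.arctan2(v[1],v[0])),np.linalg.norm(v))
to(.4962,.1074,.122,-160.6)
E
```

```text
lug line yaw -8.701366087414938 0.0973497803453067
t 4.00 p [ 0.4669 -0.1814  0.124 ] rpy [-1.7994e+02  1.2000e-01 -1.7405e+02] q6 -27.2 -> row -0.0591 0.2842 0.0020 turn -13.45
```

Scaled: 0.188 m is 188, 0.15 m is 150, -8 degrees is -2.

```bash
python3 drive.py '-8,36,1,-0.5,0.01;-16,74,2,-1,0.01;-24,112,2,-1.5,0.01;-31,150,2,-2,0.01;-39,188,2,-2.5,0.01' >/dev/null
python3 - <<'E'
from h import *
to(.4962,.1074,.122,-160.6)
E
```

```text
t 4.42 p [0.4844 0.0115 0.1191] rpy [ 1.7996e+02 -1.5000e-01 -1.6399e+02] q6 -14.7 -> row -0.0378 0.0889 -0.0029 turn -3.39
```

```bash
python3 drive.py '-14,34,0,-0.375,0.01;-28,66,0,-0.75,0.01;-37.8,88.9,0,-0.85,0.01;-37.8,88.9,0,-0.85,0.01;-37.8,88.9,0,-0.85,0.01' >/dev/null
python3 - <<'E'
from h import *
t=bot.camera("top");s=bot.camera("scene")
cv2.imwrite("pics/m3.png",np.hstack([cv2.resize(t[150:300,100:300],(400,300)),cv2.resize(s[150:300,350:550],(400,300))]))
for i in(t,s):print([b for b in blobs(masks(i)["brass"]) if b[0]<200])
to(.4962,.1074,.122,-160.6)
E
```

```text
[(29, array([172.4, 204.9]), [170, 202, 6, 6]), (61, array([478.2, 275.8]), [474, 273, 11, 11]), (150, array([477.5, 328.4]), [474, 285, 13, 67]), (24, array([  8.2, 399.6]), [0, 395, 18, 11]), (104, array([ 10.8, 438.1]), [0, 417, 23, 43])]
[(27, array([437.9, 189.3]), [435, 187, 7, 5]), (30, array([469.3, 215. ]), [466, 213, 7, 5])]
t 4.93 p [0.4968 0.1053 0.1196] rpy [ 1.8000e+02 -1.3000e-01 -1.6065e+02] q6 -7.4 -> row -0.0002 0.0022 -0.0024 turn -0.05
```

View pics/m3.png

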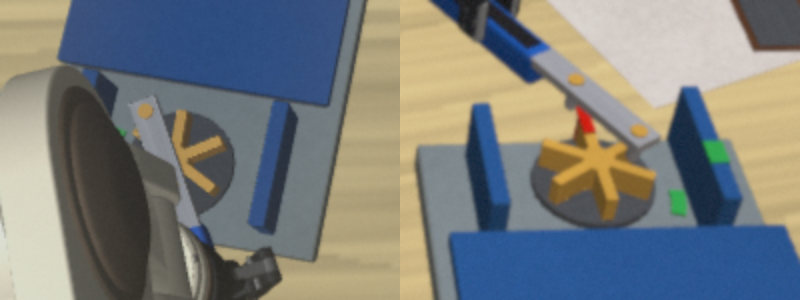

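The picture shows the wrench above the nut, with dots at scene pixels (437.9,189.3) and (469.3,215) and the head dot at top pixel (172.4,204.9). Next I compare the wrench origin with the nut axis.

```bash
python3 - <<'E'
from h import *
h=tri((172.4,204.9),(469.3,215));g=ray("scene",(437.9,189.3),h[2])[0];print(h,g);wrench(h,g)
# lug lines in scene from red/brass: hull of brass projected in original pictures
im=cv2.imread("pics/top0.png");m=masks(im);u=m["brass"].copy();u[:195]=0;u[265:]=0;u[:,:150]=0;u[:,240:]=0
ys,xs=np.where(u);P=ray("top",np.c_[xs,ys],.063)[:,:2]
for c in((.6168,.149),(.620,.151),(.6185,.150)):
    d=P-c;r=np.hypot(*d.T);k=(r>.022)&(r<.040);a=np.degrees(np.arctan2(d[k,1],d[k,0]))
    # lug angles mod 60
    z=np.exp(1j*np.radians(a*6)).mean();print(c,"lug phase mod 60: %.1f conc %.2f"%(np.degrees(np.angle(z))/6,abs(z)))
    w=a; print([round(float(np.mean(w[np.abs((w-(np.degrees(np.angle(z))/6+60*j)+180)%360-180)<20]-(np.degrees(np.angle(z))/6+60*j)+0) if False else np.mean(((w[np.abs((w-(np.degrees(np.angle(z))/6+60*j)+180)%360-180)<20]-(np.degrees(np.angle(z))/6+60*j)+180)%360-180)),1) for j in range(6)])
E
```

```text
File "<stdin>", line 10
    w=a; print([round(float(np.mean(w[np.abs((w-(np.degrees(np.angle(z))/6+60*j)+180)%360-180)<20]-(np.degrees(np.angle(z))/6+60*j)+0) if False else np.mean(((w[np.abs((w-(np.degrees(np.angle(z))/6+60*j)+180)%360-180)<20]-(np.degrees(np.angle(z))/6+60*j)+180)%360-180)),1) for j in range(6)])
                                                                                                                                                                                                                                                                                                  ^
SyntaxError: closing parenthesis ']' does not match opening parenthesis '('
```

```bash
python3 - <<'E'
from h import *
from scipy.optimize import least_squares
h=tri((172.4,204.9),(469.3,215));g=ray("scene",(437.9,189.3),h[2])[0];wrench(h,g)
for n,b in(("top",(150,240,195,250)),("scene",(415,480,212,265))):
    im=cv2.imread(f"pics/{n}0.png");u=masks(im)["brass"];v=im.max(2)
    vals=v[b[2]:b[3],b[0]:b[1]][u[b[2]:b[3],b[0]:b[1]]];t=cv2.threshold(vals,0,255,cv2.THRESH_OTSU)[0]
    ys,xs=np.where((u&(v>t))[b[2]:b[3],b[0]:b[1]]);P=ray(n,np.c_[xs+b[0],ys+b[2]],.063)[:,:2]
    def f(p):   # distance to the nearest of three lines through the centre, 60 deg apart
        d=P-p[:2];return np.min([abs(d[:,0]*np.sin(a)-d[:,1]*np.cos(a)) for a in p[2]+np.radians([0,60,120])],0)
    s=least_squares(f,[.619,.150,np.radians(-10)],x_scale=[.01,.01,.1],loss="soft_l1",f_scale=.002,diff_step=1e-4)
    print(n,len(P),t,s.x[:2].round(4),"lug yaw %.1f"%np.degrees(s.x[2]),"mean dist",f(s.x).mean())
E
```

```text
mid [0.6182 0.1509 0.1125] len 0.0644 yaw 19.36 tilt 0.00 in tool -0.1297 0.0028 0.0071 yaw-toolyaw 180.01
top 580 150.0 [0.6195 0.1519] lug yaw -8.9 mean dist 0.0019135369837010436
scene 617 158.0 [0.6219 0.1519] lug yaw -8.7 mean dist 0.0021736840074097386
```

```bash
python3 - <<'E'
from h import *
to(.4992,.1030,.075,-158.8)
E
python3 drive.py '-1.5,3,10,-0.45,0.01;-1.5,3,20,-0.45,0.01;-1.5,3,20,-0.45,0.01;-1.5,3,20,-0.45,0.01'
python3 - <<'E'
from h import *
to(.4992,.1030,.075,-158.8)
E
```

```text
t 4.93 p [0.4968 0.1053 0.1196] rpy [ 1.8000e+02 -1.3000e-01 -1.6065e+02] q6 -7.4 -> row -0.0015 -0.0029 0.0446 turn -1.85
time: 5.27
ee_pos: [0.4973, 0.1081, 0.0999]
tcp_rot: [180.0, -0.1, -159.0]
wrist_force: [1.0, -0.5, -3.8]
opening: 0.0224
grasp_force: 89.6
t 5.27 p [0.4973 0.1081 0.0999] rpy [ 1.7999e+02 -1.2000e-01 -1.5897e+02] q6 -8.8 -> row 0.0000 -0.0055 0.0249 turn -0.17
```

```bash
python3 drive.py '0,-5.5,0,-0.05,0.01;0,-5.5,4,-0.05,0.01;0,-5.5,8,-0.05,0.01;0,-5.5,12,-0.05,0.01;0,-5.5,12,-0.05,0.01'
python3 drive.py '0,0,3,0,0.01;0,0,6,0,0.01;0,0,9,0,0.01;0,0,11,0,0.01;0,0,11,0,0.01'
python3 - <<'E'
from h import *
t=bot.camera("top");s=bot.camera("scene")
cv2.imwrite("pics/m4.png",np.hstack([cv2.resize(t[150:300,100:300],(400,300)),cv2.resize(s[150:300,350:550],(400,300))]))
print(blobs(masks(s)["red"]))
to(.4992,.1030,.075,-158.8)
E
```

```text
time: 5.68
ee_pos: [0.4995, 0.1038, 0.0879]
tcp_rot: [180.0, -0.1, -158.7]
wrist_force: [0.4, 0.4, -3.8]
opening: 0.0225
grasp_force: 89.7
time: 6.1
ee_pos: [0.4996, 0.104, 0.0773]
tcp_rot: [180.0, -0.0, -158.6]
wrist_force: [-0.6, -0.1, -3.3]
opening: 0.0219
grasp_force: 89.7
[(49, array([441.6, 206.6]), [438, 202, 9, 12])]
t 6.20 p [0.4998 0.104  0.0778] rpy [ 1.8000e+02 -1.0000e-02 -1.5864e+02] q6 -9.6 -> row 0.0010 -0.0007 0.0028 turn 0.16
```

View pics/m4.png

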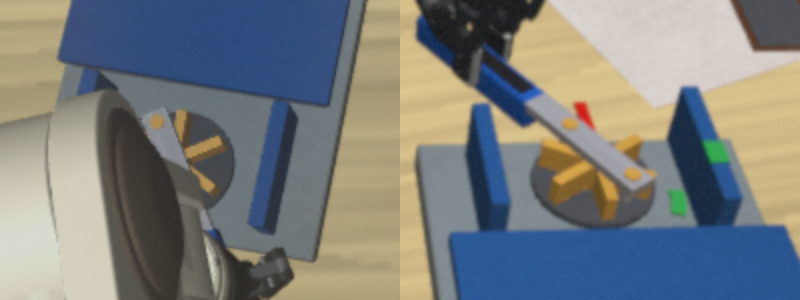

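The picture shows the bar over the nut with the pins down in the gaps, dots near scene pixels (435,212) and (467,237), and no contact force. I lower the last millimetres and start the stroke gently.

Scaled: 0.002 m is 2, 0.001 m is 1.

```bash
python3 drive.py '0,0,1,0,0.01;0,0,2,0,0.01;0,0,2,0,0.01'
python3 drive.py '-0.2,6.9,0,0.75,0.01;-0.7,13.7,0,1.5,0.01;-1.6,20.5,0,2.25,0.01;-2.9,27.2,0,3,0.01;-4.5,33.9,0,3.75,0.01'
python3 drive.py '-0.2,6.9,0,0.75,0.01;-0.7,13.7,0,1.5,0.01;-1.6,20.5,0,2.25,0.01;-2.9,27.2,0,3,0.01;-4.5,33.9,0,3.75,0.01'
python3 - <<'E'
from h import *
t=bot.camera("top");s=bot.camera("scene")
print(blobs(masks(s)["red"]),[b for b in blobs(masks(s)["brass"]) if 400<b[1][0]<500],[b for b in blobs(masks(t)["red"])])
to(.4992,.1030,.075,-158.8)
E
```

```text
time: 6.45
ee_pos: [0.5001, 0.104, 0.0761]
tcp_rot: [-180.0, 0.0, -158.6]
wrist_force: [-0.7, -0.6, -0.3]
opening: 0.0224
grasp_force: 89.9
time: 6.87
ee_pos: [0.4919, 0.1373, 0.0763]
tcp_rot: [-180.0, 0.0, -173.8]
wrist_force: [1.2, -1.7, -1.0]
opening: 0.0222
grasp_force: 89.9
time: 7.28
ee_pos: [0.4926, 0.1714, 0.0762]
tcp_rot: [-180.0, 0.0, 171.2]
wrist_force: [0.1, -1.8, -0.9]
opening: 0.022
grasp_force: 90.0
[(22, array([451.8, 204.8]), [450, 202, 4, 8])] [(23, array([444.6, 209.4]), [442, 208, 6, 4]), (610, array([433.9, 234.5]), [421, 215, 29, 45]), (304, array([467.6, 235.6]), [459, 222, 16, 32]), (29, array([455.3, 239.8]), [452, 238, 8, 5])] [(45, array([171.6, 255.4]), [168, 247, 7, 15])]
t 7.38 p [0.4926 0.1716 0.0762] rpy [-1.7997e+02  4.0000e-02  1.7131e+02] q6 27.9 -> row -0.0169 -0.0668 0.0012 turn -29.89
```

Scaled: 0.0339 m is 33.9, 0.0272 m is 27.2, 15 degrees is 3.75.

```bash
python3 drive.py '-0.2,6.9,0,0.75,0.01;-0.7,13.7,0,1.5,0.01;-1.6,20.5,0,2.25,0.01;-2.9,27.2,0,3,0.01;-4.5,33.9,0,3.75,0.01'
python3 drive.py '-0.2,6.9,0,0.75,0.01;-0.7,13.7,0,1.5,0.01;-1.6,20.5,0,2.25,0.01;-2.9,27.2,0,3,0.01;-4.5,33.9,0,3.75,0.01'
python3 drive.py '-0.2,6.9,0,0.75,0.01;-0.7,13.7,0,1.5,0.01;-1.3,18.2,0,2,0.01;-1.3,18.2,0,2,0.01'
python3 - <<'E'
from h import *
t=bot.camera("top");s=bot.camera("scene")
cv2.imwrite("pics/m5.png",np.hstack([cv2.resize(t[150:300,100:300],(400,300)),cv2.resize(s[150:300,350:550],(400,300))]))
for n,i in(("top",t),("scene",s)):
    for b in blobs(masks(i)["red"]):
        R=ray(n,b[1],.063)[0];print(n,b,R,np.degrees(np.arctan2(R[1]-.1517,R[0]-.6203)))
print([b for b in blobs(masks(s)["brass"]) if 400<b[1][0]<500])
to(.4992,.1030,.075,-158.8)
E
```

```text
time: 7.8
ee_pos: [0.5019, 0.2038, 0.0761]
tcp_rot: [-180.0, 0.0, 156.3]
wrist_force: [-1.2, -3.7, 0.5]
opening: 0.0222
grasp_force: 90.1
time: 8.22
ee_pos: [0.5195, 0.233, 0.076]
tcp_rot: [-179.9, -0.0, 141.3]
wrist_force: [-2.1, -2.7, 0.7]
opening: 0.0218
grasp_force: 90.2
time: 8.55
ee_pos: [0.5321, 0.2466, 0.0759]
tcp_rot: [-179.9, 0.0, 133.3]
wrist_force: [-3.6, -3.2, 2.0]
opening: 0.0217
grasp_force: 90.3
top (43, array([158.2, 241.5]), [153, 236, 14, 11]) [0.59988411 0.19794467 0.063     ] 113.82028177046307
scene (56, array([470.1, 214.7]), [464, 210, 13, 12]) [0.60023963 0.19529478 0.063     ] 114.70977709971146
[(69, array([441.2, 215.1]), [437, 210, 9, 12]), (25, array([458.6, 211.9]), [456, 210, 6, 5]), (309, array([428.7, 232.4]), [419, 221, 22, 32]), (487, array([462.7, 239.3]), [451, 220, 27, 40]), (29, array([440.8, 237.1]), [438, 235, 7, 5])]
t 8.65 p [0.5319 0.2463 0.0759] rpy [-1.7996e+02  1.0000e-02  1.3347e+02] q6 71.4 -> row -0.0815 -0.1224 0.0009 turn -67.73
```

View pics/m5.png

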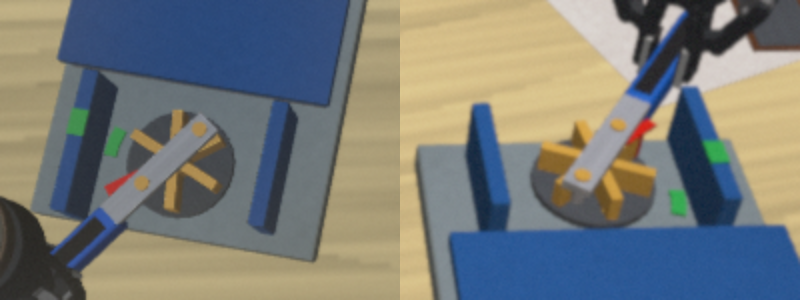

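The picture shows the pointer now at scene (470,215) and top (158,241), about 114° in world. The wrench is near the left cheek but clear of it, and about 46° remain. I back off into the gap, lift, swing back 60° and check.

Scaled: -0.0272 m is -27.2, -0.0137 m is -13.7, -12 degrees is -3.

```bash
python3 drive.py '-0.2,-6.9,0,-0.75,0.01;-0.7,-13.7,0,-1.5,0.01;-1.6,-20.5,0,-2.25,0.01;-2.9,-27.2,0,-3,0.01;-2.9,-27.2,0,-3,0.01'
python3 drive.py '0,0,-5,0,0.01;0,0,-12,0,0.01;0,0,-20,0,0.01;0,0,-30,0,0.01;0,0,-30,0,0.01'
python3 drive.py '-0.7,-13.7,0,-1.5,0.01;-2.9,-27.2,0,-3,0.01;-6.4,-40.5,0,-4.5,0.01;-11.3,-53.3,0,-6,0.01;-17.6,-65.5,0,-7.5,0.01' >/dev/null
python3 drive.py '-0.7,-13.7,0,-1.5,0.01;-2.9,-27.2,0,-3,0.01;-6.4,-40.5,0,-4.5,0.01;-11.3,-53.3,0,-6,0.01;-17.6,-65.5,0,-7.5,0.01'
python3 drive.py '0,0,0,0,0.01;0,0,0,0,0.01'
python3 - <<'E'
from h import *
t=bot.camera("top");s=bot.camera("scene")
cv2.imwrite("pics/m6.png",np.hstack([cv2.resize(t[150:300,100:300],(400,300)),cv2.resize(s[150:300,350:550],(400,300))]))
for n,i in(("top",t),("scene",s)):
    for b in blobs(masks(i)["red"]):
        R=ray(n,b[1],.063)[0];print(n,b,R,np.degrees(np.arctan2(R[1]-.1517,R[0]-.6203)))
print([b for b in blobs(masks(s)["brass"]) if 400<b[1][0]<500])
a=np.radians(25.5);to(.6215-.131*np.cos(a),.1518-.131*np.sin(a),.076,-154.5)
E
```

```text
time: 9.07
ee_pos: [0.5142, 0.2256, 0.0763]
tcp_rot: [179.9, 0.0, 145.6]
wrist_force: [0.6, 1.0, -0.8]
opening: 0.0218
grasp_force: 89.9
time: 9.48
ee_pos: [0.5153, 0.2267, 0.1086]
tcp_rot: [179.8, 0.1, 145.3]
wrist_force: [0.5, -0.3, -2.6]
opening: 0.0221
grasp_force: 89.7
time: 10.32
ee_pos: [0.5039, 0.0948, 0.1062]
tcp_rot: [-180.0, 0.0, -154.4]
wrist_force: [-0.3, 0.1, -2.6]
opening: 0.0222
grasp_force: 89.6
time: 10.48
ee_pos: [0.504, 0.0952, 0.106]
tcp_rot: [180.0, 0.0, -154.9]
wrist_force: [0.6, -0.0, -4.3]
opening: 0.0221
grasp_force: 89.7
scene (28, array([472.5, 212.5]), [469, 210, 8, 6]) [0.59650886 0.20088637 0.063     ] 115.81276001178009
[(27, array([436.3, 197.9]), [433, 196, 7, 5]), (1217, array([445.9, 235. ]), [419, 211, 59, 49]), (31, array([471. , 221.9]), [468, 220, 7, 5])]
t 10.58 p [0.5037 0.0959 0.1059] rpy [ 179.99   -0.   -154.8 ] q6 -14.4 -> row 0.0006 -0.0003 0.0299 turn -0.30
```

View pics/m6.png

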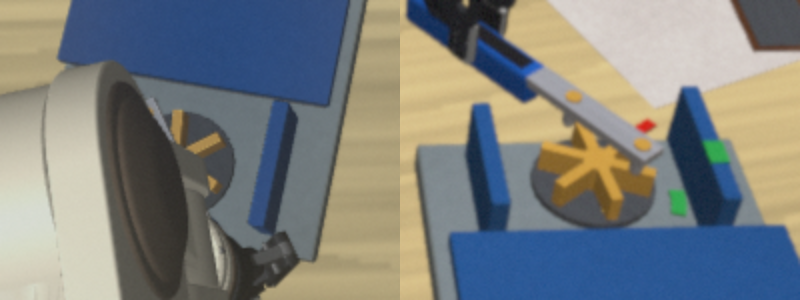

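The scene shows the wrench lifted over the nut at the new angle, with the pointer unmoved at (472,212). Lower it.

Scaled: 0.016 m is 16, 0.012 m is 12, -0.3 degrees is -0.075.

```bash
python3 drive.py '0,0,4,-0.075,0.01;0,0,8,-0.075,0.01;0,0,12,-0.075,0.01;0,0,16,-0.075,0.01;0,0,16,-0.075,0.01' | grep -E 'pos|wrist'
python3 drive.py '0,0,4,0,0.01;0,0,8,0,0.01;0,0,12,0,0.01;0,0,13.8,0,0.01;0,0,13.8,0,0.01'
```

```text
ee_pos: [0.5032, 0.0956, 0.0886]
wrist_force: [0.6, 0.6, -3.2]
time: 11.42
ee_pos: [0.5038, 0.0955, 0.076]
tcp_rot: [180.0, 0.0, -154.4]
wrist_force: [-1.7, 0.2, -0.1]
opening: 0.0222
grasp_force: 90.1
```

Seated. Second stroke: 50° first, then measure.

Careful with the scale: shifts go in mm and turns go in units of 4 degrees. That gives: 0.0339 m is 33.9, 0.0272 m is 27.2, 12 degrees is 3.

```bash
for i in 1; do :; done
python3 drive.py '-0.2,6.9,0,0.75,0.01;-0.7,13.7,0,1.5,0.01;-1.6,20.5,0,2.25,0.01;-2.9,27.2,0,3,0.01;-4.5,33.9,0,3.75,0.01' | grep wrist
python3 drive.py '-0.2,6.9,0,0.75,0.01;-0.7,13.7,0,1.5,0.01;-1.6,20.5,0,2.25,0.01;-2.9,27.2,0,3,0.01;-4.5,33.9,0,3.75,0.01' | grep wrist
python3 drive.py '-0.2,6.9,0,0.75,0.01;-0.7,13.7,0,1.5,0.01;-1.6,20.5,0,2.25,0.01;-2.9,27.2,0,3,0.01;-4.5,33.9,0,3.75,0.01' | grep wrist
python3 drive.py '-0.1,4.6,0,0.5,0.01;-0.3,9.1,0,1,0.01;-0.5,11.4,0,1.25,0.01;-0.5,11.4,0,1.25,0.01'
python3 - <<'E'
from h import *
t=bot.camera("top");s=bot.camera("scene");cv2.imwrite("pics/t7.png",t);cv2.imwrite("pics/s7.png",s)
for n,i in(("top",t),("scene",s)):
    for b in blobs(masks(i)["red"]):
        R=ray(n,b[1],.063)[0];print(n,b,R,np.degrees(np.arctan2(R[1]-.1517,R[0]-.6203)))
print([b for b in blobs(masks(s)["brass"]) if 400<b[1][0]<500])
to(.5,.1,.076,-154.5)
E
```

```text
wrist_force: [0.3, -2.4, -1.4]
wrist_force: [0.8, -3.4, -1.4]
wrist_force: [-0.1, -4.7, -1.1]
time: 13.0
ee_pos: [0.5028, 0.2059, 0.0762]
tcp_rot: [-179.9, 0.0, 155.6]
wrist_force: [-0.5, -5.4, 0.1]
opening: 0.0221
grasp_force: 90.0
top (105, array([160.8, 224.3]), [151, 221, 21, 8]) [0.62881333 0.19444449 0.063     ] 78.73592070682393
scene (107, array([479.3, 227.8]), [467, 225, 24, 11]) [0.62957285 0.19655918 0.063     ] 78.32086875075618
[(23, array([450.4, 209.6]), [448, 208, 6, 4]), (549, array([432.7, 232.2]), [420, 212, 23, 46]), (348, array([465.5, 239.2]), [458, 227, 20, 30]), (30, array([449.5, 239.5]), [446, 237, 8, 6])]
t 13.10 p [0.5027 0.2057 0.0762] rpy [-1.7996e+02  3.0000e-02  1.5567e+02] q6 46.6 -> row -0.0411 -0.0974 0.0002 turn -49.83
```

```bash
python3 drive.py '-0.2,6.9,0,0.75,0.01;-0.7,13.7,0,1.5,0.01;-1.6,20.5,0,2.25,0.01;-1.6,20.5,0,2.25,0.01'
cat > m.py <<'E'
from h import *
t=bot.camera("top");s=bot.camera("scene")
c=np.array([.6203,.1517])
for n,i in(("top",t),("scene",s)):
    m=masks(i);ys,xs=np.where(m["red"]);P=ray(n,np.c_[xs,ys],.063)[:,:2];d=P.mean(0)-c
    v=cv2.fitLine(P.astype(np.float32),cv2.DIST_L2,0,.01,.01)[:2,0];v*=np.sign(v[1])
    print(n,len(P),"red",P.mean(0).round(4),"dir %.1f axis %.1f"%(np.degrees(np.arctan2(d[1],d[0])),np.degrees(np.arctan2(v[1],v[0]))))
    for b in blobs(m["green"],20):
        for z in(.025,.08):
            g=ray(n,b[1],z)[0,:2]-c;print("  green",b[0],z,"dir %.1f r %.3f"%(np.degrees(np.arctan2(g[1],g[0])),np.hypot(*g)))
cv2.imwrite("pics/m_%d.png"%(bot.get_obs()["time"]*10),np.hstack([cv2.resize(t[150:300,100:300],(400,300)),cv2.resize(s[150:300,350:550],(400,300))]))
to(.5,.1,.076,-154.5)
E
python3 m.py; ls pics
```

```text
time: 13.43
ee_pos: [0.5129, 0.2242, 0.0761]
tcp_rot: [-180.0, 0.0, 146.5]
wrist_force: [0.5, -7.2, -0.6]
opening: 0.0222
grasp_force: 90.1
top 103 red [0.6358 0.1927] dir 69.3 axis 68.7
  green 103 0.025 dir 65.7 r 0.103
  green 103 0.08 dir 69.0 r 0.080
  green 31 0.025 dir 74.9 r 0.066
  green 31 0.08 dir 83.8 r 0.047
scene 117 red [0.6375 0.194 ] dir 67.8 axis 80.5
  green 115 0.025 dir 100.4 r 0.117
  green 115 0.08 dir 68.6 r 0.080
  green 84 0.025 dir 69.8 r 0.067
  green 84 0.08 dir 21.3 r 0.075
t 13.53 p [0.5126 0.2237 0.0761] rpy [-1.7996e+02  3.0000e-02  1.4674e+02] q6 56.9 -> row -0.0573 -0.1104 0.0001 turn -58.76
m3.png
m4.png
m5.png
m6.png
m_135.png
s7.png
scene0.png
scene2.png
scenez.png
t7.png
top0.png
top1.png
topz.png
```

The pointer reads 68.5° (mean of both views) and the green mark 68.8°, so they are aligned. I back off, lift and carry the wrench back.

```bash
python3 drive.py '-0.2,-6.9,0,-0.75,0.01;-0.7,-13.7,0,-1.5,0.01;-1.6,-20.5,0,-2.25,0.01;-2.9,-27.2,0,-3,0.01;-2.9,-27.2,0,-3,0.01' | grep wrist
python3 drive.py '0,0,-6,0,0.01;0,0,-15,0,0.01;0,0,-30,0,0.01;0,0,-48,0,0.01;0,0,-48,0,0.01'
python3 m.py | grep -E 'red|row'
python3 - <<'E'
from h import *
to(.467,-.1815,.124,-174.1)
E
```

```text
wrist_force: [0.0, 1.0, -1.8]
time: 14.37
ee_pos: [0.5015, 0.2008, 0.1282]
tcp_rot: [179.8, 0.2, 158.6]
wrist_force: [0.4, 0.1, -2.6]
opening: 0.0222
grasp_force: 89.8
top 75 red [0.6375 0.197 ] dir 69.2 axis 68.8
scene 115 red [0.6372 0.1943] dir 68.3 axis 77.1
t 14.47 p [0.5005 0.2004 0.1247] rpy [1.7993e+02 6.0000e-02 1.5865e+02] q6 43.2 -> row -0.0361 -0.0937 0.0487 turn -46.85
t 14.47 p [0.5005 0.2004 0.1247] rpy [1.7993e+02 6.0000e-02 1.5865e+02] q6 43.2 -> row -0.1078 -0.3679 0.0007 turn -27.25
```

Scaled: -0.184 m is -184, -0.0539 m is -53.9, -13.6 degrees is -3.4.

```bash
python3 drive.py '-10.8,-36.8,0,-0.675,0.01;-21.6,-73.6,0,-1.35,0.01;-32.3,-110.4,0,-2.05,0.01;-43.1,-147.2,0,-2.725,0.01;-53.9,-184,0,-3.4,0.01' | grep wrist
python3 - <<'E'
from h import *
to(.467,-.1815,.124,-174.1)
E
```

```text
wrist_force: [1.1, -0.5, -4.4]
t 14.88 p [0.4823 0.0075 0.1229] rpy [-1.7999e+02 -8.0000e-02  1.7242e+02] q6 8.5 -> row -0.0098 -0.1894 -0.0011 turn -13.48
```

Scaled: -0.1894 m is -189.4, -0.152 m is -152, -13.5 degrees is -3.375.

```bash
python3 drive.py '-2,-38,0,-0.675,0.01;-4,-76,0,-1.35,0.01;-6,-114,0,-2.025,0.01;-8,-152,0,-2.7,0.01;-9.8,-189.4,0,-3.375,0.01' | grep wrist
python3 drive.py '0,0,0,0,0.01;0,0,0,0,0.01;0,0,0,0,0.01' | grep wrist
python3 - <<'E'
from h import *
t=bot.camera("top");s=bot.camera("scene")
T=sorted([b[1] for b in blobs(masks(t)["brass"]) if b[0]<60 and 340<b[1][0]<430],key=lambda c:c[1])
S=sorted([b[1] for b in blobs(masks(s)["brass"]) if b[0]<60 and 180<b[1][0]<290],key=lambda c:-c[1])
print(T,S); wrench(tri(T[0],S[0]),tri(T[1],S[1]))
to(.467,-.1815,.124,-174.1)
E
```

```text
wrist_force: [0.9, 0.7, -2.7]
wrist_force: [-0.3, 0.3, -3.9]
[array([379.6, 211.6]), array([386. , 251.7])] [array([232.3, 239.8]), array([220.2, 208.2])]
mid [ 0.5958 -0.1661  0.1167] len 0.0638 yaw 6.16 tilt -0.72 in tool -0.1290 -0.0000 0.0068 yaw-toolyaw 180.36
t 15.65 p [ 0.4674 -0.1791  0.1235] rpy [ 1.7996e+02 -5.0000e-02 -1.7420e+02] q6 -26.8 -> row 0.0006 -0.0024 -0.0005 turn -0.10
```

Scaled: 0.083 m is 83, 0.07 m is 70.

```bash
python3 drive.py '0,0,25,0,0.01;0,0,50,0,0.01;0,0,70,0,0.01;0,0,83,0,0.01;0,0,83,0,0.01' | grep -E 'pos|wrist'
python3 drive.py '0,0,1,0,0.01;0,0,2,0,0.01;0,0,3,0,0.01;0,0,4,0,0.01;0,0,4,0,0.01' | grep -E 'pos|wrist'
```

```text
ee_pos: [0.4659, -0.1782, 0.0379]
wrist_force: [-0.3, 0.5, -3.8]
ee_pos: [0.4677, -0.1801, 0.0376]
wrist_force: [-0.4, -0.2, -4.9]
```

Scaled: 0.0015 m is 1.5, 0.001 m is 1.

```bash
python3 drive.py '0,0,0.5,0,0.01;0,0,1,0,0.01;0,0,1.5,0,0.01;0,0,1.5,0,0.01;0,0,1.5,0,0.01' | grep -E 'pos|wrist'
python3 drive.py '0,0,0.5,0,0.01;0,0,1,0,0.01;0,0,1,0,0.01;0,0,1,0,0.01'  | grep -E 'pos|wrist'
```

```text
ee_pos: [0.4674, -0.1801, 0.0356]
wrist_force: [-0.9, -0.3, -3.9]
ee_pos: [0.4674, -0.1801, 0.0346]
wrist_force: [-0.4, -0.6, -2.6]
```

Scaled: 0.001 m is 1, 0.0005 m is 0.5.

```bash
python3 drive.py '0,0,0.5,0,0.01;0,0,1,0,0.01;0,0,1,0,0.01;0,0,1,0,0.01'  | grep -E 'pos|wrist'
```

```text
ee_pos: [0.4675, -0.1801, 0.0344]
wrist_force: [-3.7, 1.2, 6.5]
```

Contact with the mat. Open gently, then retreat straight up.

```bash
python3 drive.py '0,0,0,0,0.035;0,0,0,0,0.05;0,0,0,0,0.06;0,0,0,0,0.06;0,0,0,0,0.06' | grep -E 'pos|wrist|open'
python3 drive.py '0,0,-15,0,0.06;0,0,-45,0,0.06;0,0,-80,0,0.06;0,0,-120,0,0.06;0,0,-160,0,0.06' | grep -E 'pos|wrist'
python3 drive.py '30,0,0,0,0.06;60,0,0,0,0.06;90,0,0,0,0.06;120,0,0,0,0.06;120,0,0,0,0.06' | grep -E 'pos|wrist'
python3 - <<'E'
from h import *
t=bot.camera("top");s=bot.camera("scene")
T=sorted([b[1] for b in blobs(masks(t)["brass"]) if b[0]<60 and 340<b[1][0]<430],key=lambda c:c[1])
S=sorted([b[1] for b in blobs(masks(s)["brass"]) if b[0]<60 and 180<b[1][0]<290],key=lambda c:-c[1])
print(T,S); wrench(tri(T[0],S[0]),tri(T[1],S[1]))
hs=lambda i:[b for b in blobs((i.max(2)<70)) if 300<b[0]<3000]
print(hs(s)); print(hs(cv2.imread("pics/scene0.png")))
E
python3 m.py | grep red
```

```text
ee_pos: [0.4675, -0.1801, 0.0336]
wrist_force: [0.6, -0.3, -0.3]
opening: 0.0594
ee_pos: [0.4669, -0.1799, 0.195]
wrist_force: [1.0, -0.5, -0.2]
ee_pos: [0.3446, -0.1921, 0.1942]
wrist_force: [1.1, 0.8, -0.1]
[array([374.6, 223. ]), array([380.3, 259.9])] [array([236.6, 284.8]), array([225.1, 253.4])]
mid [ 0.5961 -0.1666  0.0283] len 0.0645 yaw 6.12 tilt 0.17 in tool -0.2497 0.0011 0.1657 yaw-toolyaw 180.44
[(406, array([44.8, 17.4]), [34, 0, 22, 37]), (499, array([359. ,  15.3]), [350, 0, 27, 42]), (321, array([209.7, 211.1]), [199, 189, 22, 45]), (767, array([497.2, 233.7]), [485, 199, 27, 63]), (349, array([110.3, 231.5]), [106, 207, 10, 49]), (431, array([112.1, 312.8]), [91, 295, 38, 28])]
[(407, array([44.8, 17.5]), [35, 0, 21, 37]), (2635, array([315.5,  35.2]), [288, 0, 57, 67]), (323, array([209.4, 211. ]), [199, 189, 22, 44]), (791, array([497. , 233.4]), [485, 199, 27, 63]), (348, array([110.3, 231.4]), [106, 207, 10, 49]), (426, array([111.9, 312.8]), [91, 295, 38, 28])]
top 102 red [0.6358 0.1928] dir 69.3 axis 68.4
scene 113 red [0.6375 0.1944] dir 68.1 axis 78.4
```

The wrench lies within 1 mm of where I found it, the socket wrench is undisturbed, and the pointer is on the mark. Handing in.

```bash
python3 -c "
from workcell import bot
print(bot.job_done())"
```

```text
the job is handed in; nothing more can be done
None
```

The job is handed in: I turned the nut clockwise in two wrench strokes until the red pointer was at the green mark (within about 1° by both cameras), laid the pin wrench back within about 1 mm of where it was, and never touched the orange wrench.

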